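# Fit spacer and splined gear, hold against the spring

## Robot

A 6-joint arm with a two-finger parallel gripper is mounted at the origin on the work surface. World frame = base frame: x ahead of the robot, y to its left, z up, the work surface at z = 0. Lengths are in m, angles in rad, forces in N, time in s.
With the tool pointing down it reaches from about 0.325 to 0.85 m from the base axis. Payload 15.5 kg.
Tool frame: the origin (TCP) lies at the very end of the fingers, on their centre line; the grasp point (between the pads) lies 19 mm behind it (robot.grip_point_offset is the distance from the TCP to the grasp point, in m); x points along the fingers, y is the direction in which the jaws open and shut, and the axes are right-handed (so a half turn about x gives the same grasp; the last joint's range is limited). The gripper opens to 91 mm and grips with 3 to 60 N. Pads are 32 mm wide; open, the fingers measure 118 mm over their backs; the gripper's body (76 mm by 178 mm) begins 60 mm behind the grasp point.
Start: joints at [-1.409, 0.494, 1.345, -0, 1.302, -0.096], TCP at [0.159, -0.604, 0.214] pointing down, gripper open.
Joint ranges: [-2.91, 2.91], [-0.82, 2.16], [0.22, 2.67], [-1.22, 4.37], [0.12, 2.79], [-3.08, 3.08]. Speed limits (rad/s): [1.89, 1.89, 2.57, 3.01, 3.01, 3.01].

## Interface

Orientations are given as a unit quaternion [x, y, z, w].
In Python, from plant import robot, imaging gives the robot as it stands.
- The arm moves only by the tool jog_arm, never from a script. Its argument "increments" is a list of rows, each an object with "xyz": the shift along the tool's x, y, z in m, a list of three; "dr": the turn, a rotation vector about the tool's x, y, z in degrees, a list of three. In form: [{"xyz": [tx, ty, tz], "dr": [rx, ry, rz]}, ...]. A call has 1 to 20 rows; each row is the pose to reach, as a shift and turn from the pose measured when the call began, along the tool's axes at that moment; what a row does not reach only later rows make up. A row lasts 1/10 s, in which the tool goes at most 50 mm and 8.59 degrees, less where a joint would pass 70% of its speed; a pose out of reach is approached as far as the arm can. A call with a gripper value outside its range is refused whole. "grip" is the finger opening in m, from 0 to 0.0912, set as the call begins (left out, the last holds). The fingers move at their own pace and stop on an object; "squeeze" is the grip in N (left out, the last holds). Time passes only in rows, so rows that repeat a pose let the fingers close. It gives the time, the measured TCP pose, the force and the opening at its end, in the units of the state.
- robot.state(): the state, without advancing time (a new reading comes with each control period).
- imaging.camera(name): name is "scene" or "top"; returns the picture (480x640x3 uint8, red, green, blue); there is no depth.
- imaging.camera_model(name): a dict with "camera_matrix" (3x3 intrinsics, pixels), "R" (3x3) and "t" (3): a world point X has camera coordinates R X + t. Camera axes: x right, y down, z forward; pixel columns grow to the right and rows downward; lengths in m; the calibration is good to about 2 mm. A picture is of the moment at which its call begins. camera_model takes no time and is no camera call.
- robot.finish_job(): hands the job in, once; it reports no verdict.
The state is a dict: "time_s": time; "joint_pos": joint angles; "qd": joint speeds; "effort": joint torques, N m; "eef_pos": TCP position; "tcp_rot": TCP orientation; "wrist_force": force on the tool from outside, world axes, zero at the start; "ft_torque": the same for the moment, N m; "gripper_width": finger opening in m.
Only numpy, scipy, OpenCV 4.12 (cv2) and the standard library are available. Lean on these libraries where they do the work, as an engineer would, in place of code of your own. Each camera call takes 0.05 s, during which the arm holds its last target.

## Task

Slip the plain spacer sleeve over the upright splined shaft of the grey gearbox so that it lies on the spring collar and let go of it; then put the gear on the shaft, hub upward, turned so that its splines mesh, slide it down onto the sleeve and press until the spring collar is fully down. Finish while still holding the gear and pressing it down, as if a colleague were about to fit the retaining clip, and leave the other things on the bench where they are.

Things in the scene. Friction and masses are not known exactly. Their poses are not given: they have to be found in the camera images.
- gearbox: Fixed grey gearbox half with one upright steel shaft that does not turn. Origin on the shaft's axis at bench height, z up. Foot plate 150 x 124 mm, block top at 40 mm; the plate reaches from -60 to +90 mm along its x and +-62 mm along its y. The shaft's four splines point along +x, -x, +y, -y of this body (so its yaw repeats every 90 degrees).
- spline_end (a point): Point on the shaft's axis at the upper ends of its four splines, 118 mm above the bench. Each spline is a straight fin 7 mm wide with its tip 15 mm from the axis, running down to the block; between the fins the round core has 9 mm radius.
- shaft_top (a point): Centre of the shaft's very top, 132 mm above the bench: the plain round core (9 mm radius) stands above the splines as a pilot nose, tapering to 6 mm radius over its last 6 mm.
- seat (a point): Point on the shaft's axis 62 mm above the bench (it does not move with the collar): top face of the spring collar while not pressed, where the sleeve's underside comes to lie.
- collar (a joint): Steel ring (54 mm outside diameter, 8 mm thick) round the foot of the shaft on a coil spring. Value in m: 0 = up (top face 62 mm above the bench), 0.008 = fully down at its stop (top face 54 mm above the bench). The spring pushes up with about 9 N at 0 and 17 N at 0.008; the weight of sleeve and gear alone does not move it.
- spacer: Plain steel sleeve, loose, standing on the bench: 48 mm outside diameter, 34 mm bore, 25 mm tall, 0.12 kg. Origin at the centre of its underside, z up along its axis. It passes over the splines with 2 mm clearance all round.
- gear: Loose steel spur gear lying flat, hub up, about 0.4 kg: disc 76 mm over its 20 teeth, 16 mm thick; round hub on it 44 mm diameter; 44 mm tall in all. Origin at the centre of its underside, z up. Four spline slots run through its bore along +x, -x, +y, -y of the gear, each 9.4 mm wide, reaching 16.5 mm from the axis; the lands between leave 10.2 mm radius. Fingertips may rest on the disc.
- gear_hub (a point): Centre of the hub's top face, 44 mm above the gear's underside. Put on the shaft, the gear passes the pilot nose and rests on the spline ends (underside at 118 mm) until its yaw equals the gearbox's to the nearest 90 degrees within about 4 degrees, then slides down: underside at 87 mm on the sleeve with the collar up, 79 mm with the collar fully down.
- bolt_long: Bystander: loose hex bolt about 85 mm long with a nut on it, lying.
- bolt_short: Bystander: loose dark hex bolt about 55 mm long with a nut on it, lying.
- nut: Bystander: loose hex nut about 36 mm wide, 16 mm tall.
- washer: Bystander: flat washer, 44 mm outside, 18 mm hole, 6 mm thick (not the sleeve).
- wrench: Bystander: wrench 170 mm long, lying flat.
- jar: Bystander: closed grey jar, 64 mm diameter, 75 mm tall.
- can: Bystander: dark can, 66 mm diameter, 85 mm tall.
Mind the look-alikes: they are no part of the job. What is shaped like the spacer but pink is not meant. Leave any purple look-alike of the gearbox alone.

How it is judged:
By the outcome, as a careful person would: the job done as asked, in the order asked, and still so for the second after the job is handed in, while the arm keeps its last pose, push and grip.
It also fails if it takes over 67 s, if anything falls off the work surface, if the arm or the gripper's body presses on something with over 40 N, if the wrist force passes 120 N, or if a joint passes its speed limit or range.

## Working session

There is one attempt and no reset: what is moved stays moved. The work goes in short steps, Python scripts to look and compute and a tool call to move; the robot and the scene stay as the last step left them, time stands still between calls to the robot, and variables do not carry over. Pictures are saved under pics/ and viewed, and the job is handed in when it is done.

Besides the shell and the picture viewer there is one more tool, called after ">>>" as name(argument=value, ...) on one line, values as JSON. jog_arm: Moves the arm, as the interface text tells. Its arguments: {"type":"object","properties":{"increments":{"type":"array"},"grip":{"type":"number"},"squeeze":{"type":"number"}},"required":["increments"]}

```bash
ls; mkdir -p pics; python3 - <<'E'
from plant import robot, imaging
import cv2
print(robot.state())
for n in ("scene","top"):
    im=imaging.camera(n); cv2.imwrite(f"pics/{n}0.png",im[:,:,::-1])
    print(n,imaging.camera_model(n))
E
```

```text
pics
{'time_s': 0.0, 'joint_pos': array([-1.40852630e+00,  4.94173834e-01,  1.34614984e+00,  2.37201056e-05,
        1.30250645e+00, -9.54885953e-02]), 'qd': array([-0.0001732 , -0.00143609,  0.00137807,  0.00020355,  0.00047362,
        0.00053185]), 'effort': array([-5.52486992e-03, -8.78828073e+01, -3.81858802e+01,  7.01246853e-02,
        5.33193187e-02,  2.04739086e-05]), 'eef_pos': array([ 0.15927525, -0.60395836,  0.21333775]), 'tcp_rot': array([-0.70123605, -0.09131467,  0.7012491 , -0.0904396 ]), 'wrist_force': array([-0.58897118,  0.47572863, -0.1298275 ]), 'ft_torque': array([-0.00028316,  0.00628702, -0.04806946]), 'gripper_width': 0.0912204901203901}
scene {'camera_matrix': array([[509.16129375,   0.        , 325.39023559],
       [  0.        , 509.16129375, 239.79655183],
       [  0.        ,   0.        ,   1.        ]]), 'R': array([[ 0.76917828,  0.63902043, -0.00420334],
       [ 0.3699068 , -0.45059504, -0.81248573],
       [-0.52108899,  0.62339153, -0.58296592]]), 't': array([-0.38004055, -0.1161096 ,  1.5864871 ])}
top {'camera_matrix': array([[440.41051224,   0.        , 311.98107925],
       [  0.        , 440.41051224, 240.57405417],
       [  0.        ,   0.        ,   1.        ]]), 'R': array([[-0.0171693 , -0.99938304, -0.0306391 ],
       [-0.98128392,  0.02272083, -0.19122145],
       [ 0.19179962,  0.02678252, -0.9810686 ]]), 't': array([0.01395548, 0.51392989, 0.8658384 ])}
```

View pics/scene0.png

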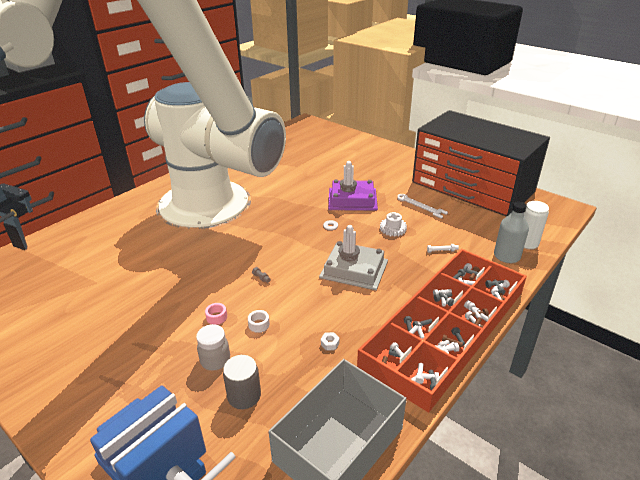

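View pics/top0.png

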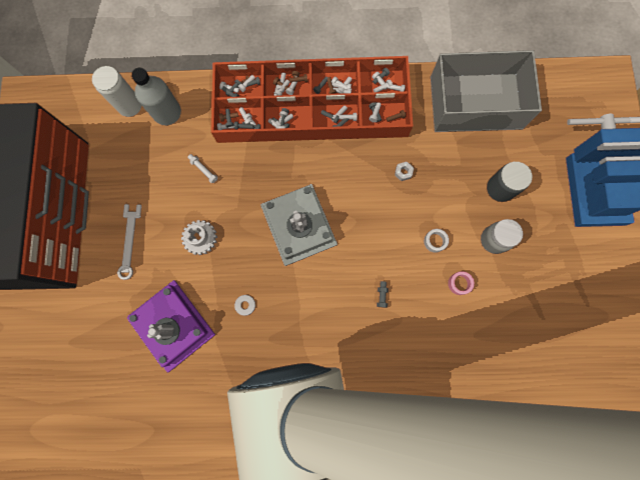

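The top view shows two spacer-like rings: steel at (438,240) and pink at (461,283). The steel one is meant. There are also two gearboxes, grey at (299,225) and purple at (171,326), and I want the grey one. The gear is at (198,237), and the flat ring at (245,305) is the washer. I'll confirm these in enlarged crops.

```bash
python3 - <<'E'
import cv2, numpy as np
t=cv2.imread("pics/top0.png"); s=cv2.imread("pics/scene0.png")
def c(im,u,v,h,k,wd=None): return cv2.resize(im[v-h:v+h,u-h:u+h],(400,400) if k==0 else (k,k),interpolation=cv2.INTER_CUBIC)
cv2.imwrite("pics/c1.png",np.hstack([c(t,438,240,20,400),c(t,198,237,25,400)]))
cv2.imwrite("pics/c2.png",c(t,299,225,45,600))
cv2.imwrite("pics/c3.png",np.hstack([c(s,258,321,20,266),c(s,393,225,25,266),c(s,354,255,40,266)]))
E
```

```text
(no output)
```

View pics/c1.png

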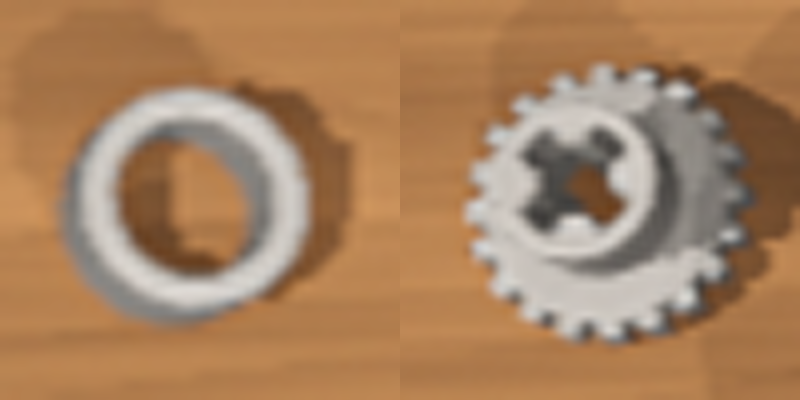

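View pics/c2.png

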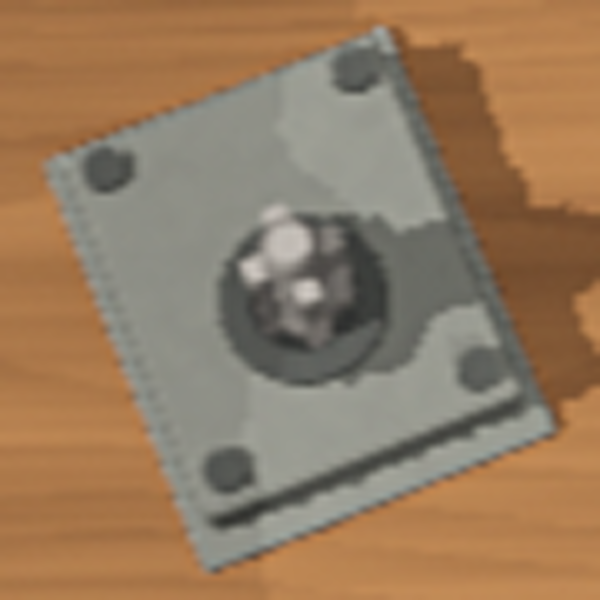

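View pics/c3.png

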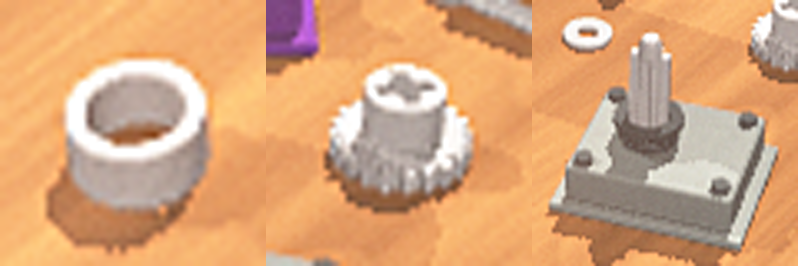

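```bash
cat > h.py <<'E'
import numpy as np, cv2
from plant import robot, imaging
from scipy.optimize import least_squares
CM={n:imaging.camera_model(n) for n in("top","scene")}
def proj(n,X):
    m=CM[n]; c=np.atleast_2d(X)@m["R"].T+m["t"]; p=c@m["camera_matrix"].T; return p[:,:2]/p[:,2:]
def at(n,u,v,z):
    m=CM[n]; d=m["R"].T@np.linalg.solve(m["camera_matrix"],[u,v,1.]); o=-m["R"].T@m["t"]; return o+d*(z-o[2])/d[2]
def uc(x,y,k,ox,oy): return ox+(x+.5)/k-.5, oy+(y+.5)/k-.5
E
python3 - <<'E'
from h import *
print("spacer top", at("top",*uc(193,196,10,418,220),.025))
print("hub top", at("top",*uc(175,182,8,173,212),.044))
# slots
h=at("top",*uc(175,182,8,173,212),.044)
for x,y in((135,150),(207,140),(145,213),(205,205)):
    d=at("top",*uc(x,y,8,173,212),.044)-h; print(np.degrees(np.arctan2(d[1],d[0])),np.hypot(*d[:2]))
print("shaft top", at("top",*uc(287,242,600/90,254,180),.132))
C=[at("top",*uc(x,y,600/90,254,180),0.01) for x,y in((45,160),(385,25),(555,430),(210,572))]
for i in range(4):
    d=C[(i+1)%4]-C[i]; print(C[i],np.linalg.norm(d),np.degrees(np.arctan2(d[1],d[0])))
# scene
k=266/40
print("spacer scene", at("scene",*uc(137,110,k,238,301),.025))
k=266/50
print("hub scene", at("scene",*uc(405-266,88,k,368,200),.044))
k=266/80
print("shafttop scene", at("scene",*uc(652-532,37,k,314,215),.132))
E
```

```text
spacer top [ 0.51590537 -0.26044231  0.025     ]
hub top [0.53450281 0.25231832 0.044     ]
50.916497461702036 0.014161186171263421
-36.13187950755166 0.013846890066159266
136.73123569987075 0.01124135656740965
-127.96117791151596 0.010406126801089205
shaft top [0.54682444 0.02990019 0.132     ]
[0.60805077 0.1177348  0.01      ] 0.12194941094421906 -68.95265774246788
[0.65184759 0.00392137 0.01      ] 0.14864062071095654 -159.1625793625349
[ 0.51292902 -0.04895269  0.01      ] 0.12080678070217064 111.389062166717
[0.46887091 0.06353358 0.01      ] 0.1493613329371713 21.277577739686787
spacer scene [ 0.5167509  -0.26242031  0.025     ]
hub scene [0.53627604 0.25155162 0.044     ]
shafttop scene [0.54744301 0.02965187 0.132     ]
```

```bash
cat >> h.py <<'E'
def overlay(img,n,cu,cv_,half,size,curves):
    k=size/(2*half); im=cv2.resize(img[cv_-half:cv_+half,cu-half:cu+half],(size,size),interpolation=cv2.INTER_CUBIC)
    for X,col in curves:
        p=(proj(n,X)-[cu-half,cv_-half]+.5)*k-.5
        cv2.polylines(im,[np.round(p*8).astype(np.int32)],False,col,1,cv2.LINE_AA,3)
    return im
def circ(x,y,z,r): a=np.linspace(0,2*np.pi,60); return np.c_[x+r*np.cos(a),y+r*np.sin(a),0*a+z]
def cross(x,y,z,yaw,w,r,core):
    a0=np.arcsin(w/2/core); P=[]
    for k in range(4):
        c=k*np.pi/2
        P+=[[core*np.cos(c-a0),core*np.sin(c-a0)] ,]; 
        e=np.sqrt(r*r-w*w/4)
        for s in(-1,1): P.append([e*np.cos(c)-s*w/2*np.sin(c),e*np.sin(c)+s*w/2*np.cos(c)])
        for a in np.linspace(c+a0,c+np.pi/2-a0,6): P.append([core*np.cos(a),core*np.sin(a)])
    P.append(P[0]); P=np.array(P); R=np.array([[np.cos(yaw),-np.sin(yaw)],[np.sin(yaw),np.cos(yaw)]])
    P=P@R.T+[x,y]; return np.c_[P,np.full(len(P),z)]
def rect(x,y,z,yaw,x0,x1,y0,y1):
    P=np.array([[x0,y0],[x1,y0],[x1,y1],[x0,y1],[x0,y0]]); R=np.array([[np.cos(yaw),-np.sin(yaw)],[np.sin(yaw),np.cos(yaw)]])
    return np.c_[P@R.T+[x,y],np.full(5,z)]
E
python3 - <<'E'
from h import *
t=cv2.imread("pics/top0.png"); s=cv2.imread("pics/scene0.png")
r=(0,0,255);g=(0,255,0)
gx,gy,gyaw=.5353,.252,np.radians(51)
G=[(circ(gx,gy,.044,.022),r),(cross(gx,gy,.044,gyaw,.0094,.0165,.0102),g),(circ(gx,gy,.016,.038),r)]
cv2.imwrite("pics/o1.png",np.hstack([overlay(t,"top",198,237,25,400,G),overlay(s,"scene",393,225,20,400,G)]))
bx,by,byaw=.5471,.0298,np.radians(21.2)
B=[(circ(bx,by,.062,.027),r),(cross(bx,by,.118,byaw,.007,.015,.009),g),(circ(bx,by,.132,.006),r),(rect(bx,by,.01,byaw,-.06,.09,-.062,.062),g)]
cv2.imwrite("pics/o2.png",np.hstack([overlay(t,"top",299,225,45,400,B),overlay(s,"scene",354,255,45,400,B)]))
sx,sy=.5163,-.2614
S=[(circ(sx,sy,.025,.024),r),(circ(sx,sy,0,.024),g)]
cv2.imwrite("pics/o3.png",np.hstack([overlay(t,"top",438,240,20,400,S),overlay(s,"scene",258,321,20,400,S)]))
E
```

```text
(no output)
```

View pics/o1.png

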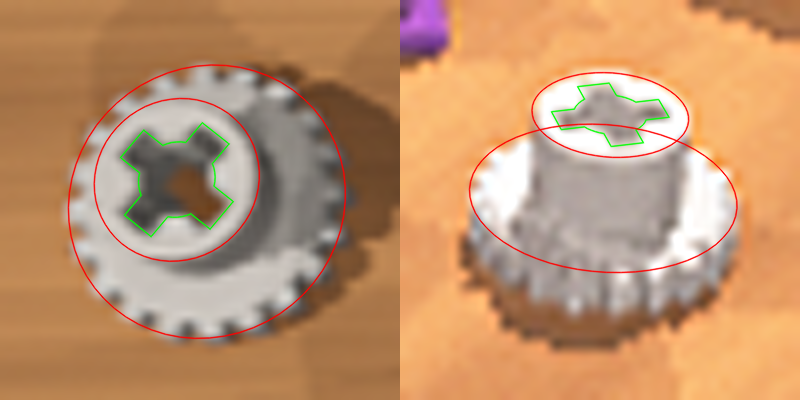

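View pics/o2.png

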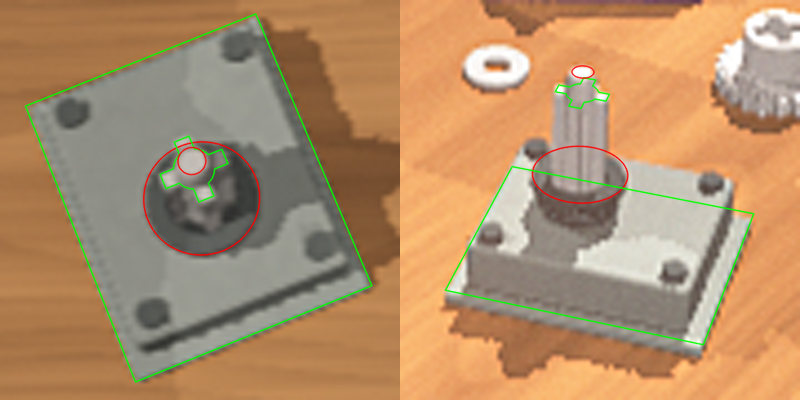

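View pics/o3.png

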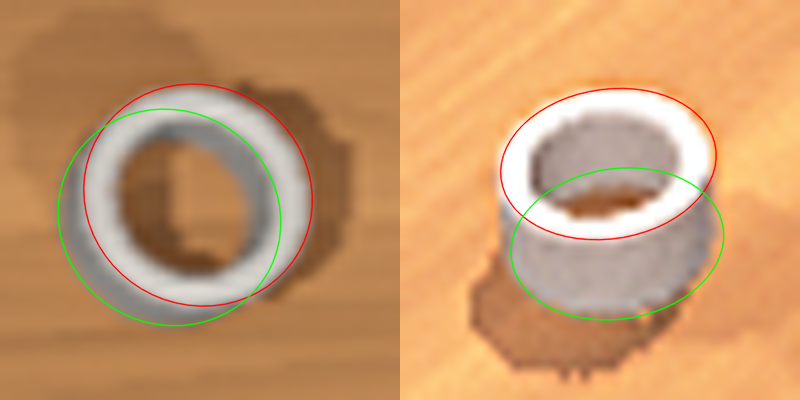

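Everything checks out. The crop and overlay agree in both views: the steel sleeve at (438,240), a gear yaw of about 51°, and a gearbox yaw of about 21.2°. Next I'll locate the neighbours so I can choose jaw directions.

```bash
cat >> h.py <<'E'
from scipy.spatial.transform import Rotation as Ro
def plan(target,jawdeg=None,st=None):
    st=st or robot.state(); R=Ro.from_quat(st["tcp_rot"]); p=st["eef_pos"]
    M=R.as_matrix(); cur=np.degrees(np.arctan2(M[1,1],M[0,1]))
    d=M.T@(np.array(target)-p)
    jd=cur if jawdeg is None else jawdeg
    dj=(jd-cur+90)%180-90
    j=np.radians(cur+dj); y=np.array([np.cos(j),np.sin(j),0]); x=np.array([0,0,-1.]); z=np.cross(x,y)
    dr=np.degrees((R.inv()*Ro.from_matrix(np.c_[x,y,z])).as_rotvec())
    print("t",st["time_s"],"tcp",p.round(4),"jaw",cur.round(2),"j6",st["joint_pos"][5].round(3),"F",st["wrist_force"].round(1),"w",round(st["gripper_width"],4))
    print("shift",d.round(4),"dr",dr.round(2),"toolaxes",M.round(3).tolist())
E
python3 - <<'E'
from h import *
for n,u,v,z in(("pink",461,282,.025),("jar",508,233,.075),("can",516,176,.085),("sbolt",383,294,.01),("nut",405,170,.016),("purple shaft",152,331,.132),("purple c",213,335,.04),("purple c2",176,281,.04),("wrench bot",125,272,.005),("wr top",132,208,.005),("lbolt",214,180,.01),("washer",245,305,.006)):
    print(n,at("top",u,v,z).round(3))
plan([.5163,-.2614,.15])
E
```

```text
pink [ 0.424 -0.304  0.025]
jar [ 0.516 -0.389  0.075]
can [ 0.631 -0.413  0.085]
sbolt [ 0.404 -0.143  0.01 ]
nut [ 0.675 -0.204  0.016]
purple shaft [0.336 0.298 0.132]
purple c [0.325 0.208 0.04 ]
purple c2 [0.437 0.289 0.04 ]
wrench bot [0.462 0.414 0.005]
wr top [0.607 0.407 0.005]
lbolt [0.666 0.223 0.01 ]
washer [0.386 0.15  0.006]
t 0.1 tcp [ 0.1593 -0.604   0.2134] jaw -75.23 j6 -0.095 F [-0.7 -0.7  0.4] w 0.0912
shift [ 0.0637 -0.2402 -0.4325] dr [-0.   -0.01  0.06] toolaxes [[-0.0, 0.255, -0.967], [0.001, -0.967, -0.255], [-1.0, -0.001, -0.0]]
```

>>> jog_arm(increments=[{"xyz": [0.03, -0.2402, -0.4325], "dr": [0, 0, 0]}, {"xyz": [0.03, -0.2402, -0.4325], "dr": [0, 0, 0]}, {"xyz": [0.03, -0.2402, -0.4325], "dr": [0, 0, 0]}, {"xyz": [0.03, -0.2402, -0.4325], "dr": [0, 0, 0]}, {"xyz": [0.03, -0.2402, -0.4325], "dr": [0, 0, 0]}, {"xyz": [0.03, -0.2402, -0.4325], "dr": [0, 0, 0]}, {"xyz": [0.03, -0.2402, -0.4325], "dr": [0, 0, 0]}, {"xyz": [0.03, -0.2402, -0.4325], "dr": [0, 0, 0]}, {"xyz": [0.03, -0.2402, -0.4325], "dr": [0, 0, 0]}, {"xyz": [0.06, -0.2402, -0.4325], "dr": [0, 0, 0]}, {"xyz": [0.0934, -0.2402, -0.4325], "dr": [0, 0, 0]}, {"xyz": [0.0934, -0.2402, -0.4325], "dr": [0, 0, 0]}, {"xyz": [0.0934, -0.2402, -0.4325], "dr": [0, 0, 0]}, {"xyz": [0.0934, -0.2402, -0.4325], "dr": [0, 0, 0]}, {"xyz": [0.0934, -0.2402, -0.4325], "dr": [0, 0, 0]}], grip=0.07, squeeze=25)

```text
time_s: 1.6
eef_pos: [0.5165, -0.2627, 0.122]
tcp_rot: [0.702, 0.09, -0.701, 0.091]
wrist_force: [-0.5, -0.1, 0.1]
gripper_width: 0.07
```

```bash
python3 - <<'E'
from h import *
plan([.5163,-.2614,.008])
t=imaging.camera("top")[:,:,::-1];s=imaging.camera("scene")[:,:,::-1]
cv2.imwrite("pics/a1.png",np.hstack([cv2.resize(t[180:300,378:498],(400,400)),cv2.resize(s[240:360,198:318],(400,400))]))
E
```

```text
t 1.6 tcp [ 0.5165 -0.2627  0.122 ] jaw -75.3 j6 0.74 F [-0.5 -0.1  0.1] w 0.07
shift [ 0.114  -0.0014  0.    ] dr [ 0.   -0.1  -0.05] toolaxes [[0.002, 0.254, -0.967], [-0.0, -0.967, -0.254], [-1.0, 0.001, -0.002]]
```

View pics/a1.png

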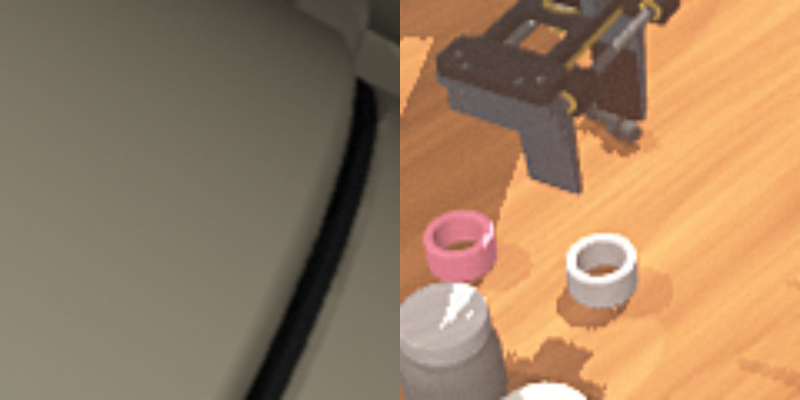

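The arm hides the top view. In the scene view the open jaws are centred around crop (600,160), which is about pixel (258,288), above the untouched steel sleeve. I'll check that against the projected TCP.

```bash
python3 - <<'E'
from h import *
p=np.array([.5165,-.2627,.122]); y=np.array([.254,-.967,0])
print(proj("scene",[p,p+y*.035,p-y*.035]), [ (198+(x-400)/3.333,240+v/3.333) for x,v in((570,190),(630,130))])
E
```

```text
[[254.2961111  284.10369278]
 [245.4388984  294.11512242]
 [262.74201053 274.55717621]] [(249.005100510051, 297.005700570057), (267.006900690069, 279.003900390039)]
```

>>> jog_arm(increments=[{"xyz": [0.04, -0.0014, 0], "dr": [0, -0.1, 0]}, {"xyz": [0.08, -0.0014, 0], "dr": [0, -0.1, 0]}, {"xyz": [0.1, -0.0014, 0], "dr": [0, -0.1, 0]}, {"xyz": [0.114, -0.0014, 0], "dr": [0, -0.1, 0]}, {"xyz": [0.114, -0.0014, 0], "dr": [0, -0.1, 0]}, {"xyz": [0.114, -0.0014, 0], "dr": [0, -0.1, 0]}])

```text
time_s: 2.3
eef_pos: [0.5166, -0.2614, 0.0084]
tcp_rot: [0.701, 0.09, -0.701, 0.091]
wrist_force: [0.1, 0.8, -0.0]
gripper_width: 0.0697
```

>>> jog_arm(increments=[{"xyz": [0, 0, 0], "dr": [0, 0, 0]}, {"xyz": [0, 0, 0], "dr": [0, 0, 0]}, {"xyz": [0, 0, 0], "dr": [0, 0, 0]}, {"xyz": [0, 0, 0], "dr": [0, 0, 0]}, {"xyz": [0, 0, 0], "dr": [0, 0, 0]}, {"xyz": [0, 0, 0], "dr": [0, 0, 0]}], grip=0.04, squeeze=25)

```text
time_s: 2.9
eef_pos: [0.517, -0.2617, 0.0092]
tcp_rot: [0.702, 0.09, -0.701, 0.091]
wrist_force: [-0.8, -0.3, 7.8]
gripper_width: 0.0473
```

>>> jog_arm(increments=[{"xyz": [-0.02, 0, 0], "dr": [0, 0, 0]}, {"xyz": [-0.06, 0, 0], "dr": [0, 0, 0]}, {"xyz": [-0.11, 0, 0], "dr": [0, 0, 0]}, {"xyz": [-0.16, 0, 0], "dr": [0, 0, 0]}, {"xyz": [-0.16, 0, 0], "dr": [0, 0, 0]}, {"xyz": [-0.16, 0, 0], "dr": [0, 0, 0]}])

```text
time_s: 3.5
eef_pos: [0.5172, -0.2616, 0.1705]
tcp_rot: [0.702, 0.089, -0.7, 0.092]
wrist_force: [-0.5, 0.5, -2.5]
gripper_width: 0.0471
```

```bash
python3 - <<'E'
from h import *
plan([.5471,.0298,.17],-68.8)
s=imaging.camera("scene")[:,:,::-1]
cv2.imwrite("pics/a2.png",cv2.resize(s[200:330,190:320],(600,600),interpolation=cv2.INTER_CUBIC))
E
```

```text
t 3.5 tcp [ 0.5172 -0.2616  0.1705] jaw -75.3 j6 0.743 F [-0.5  0.5 -2.5] w 0.0471
shift [-0.0003 -0.2743 -0.1029] dr [-6.5  -0.15 -0.23] toolaxes [[0.004, 0.254, -0.967], [-0.003, -0.967, -0.254], [-1.0, 0.004, -0.003]]
```

View pics/a2.png

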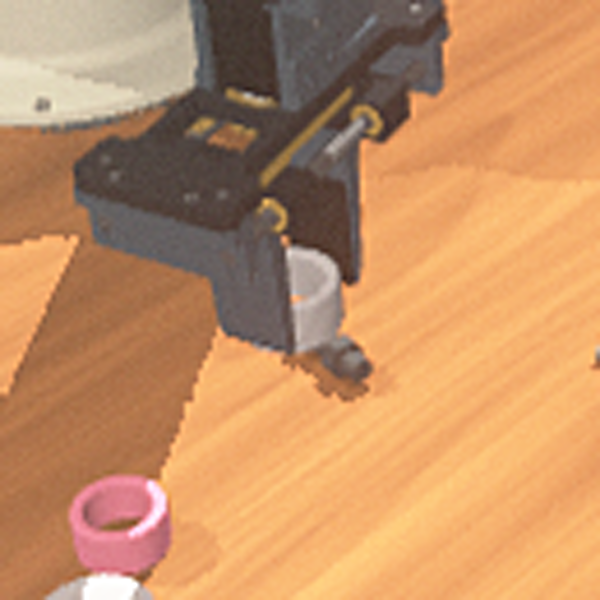

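The sleeve is held upright at crop (315,300), and the pink ring hasn't moved. I'll move over the shaft now.

>>> jog_arm(increments=[{"xyz": [-0.01, -0.0457, -0.017], "dr": [0, -0.15, -0.2]}, {"xyz": [-0.01, -0.0914, -0.034], "dr": [0, -0.15, -0.2]}, {"xyz": [-0.01, -0.137, -0.051], "dr": [0, -0.15, -0.2]}, {"xyz": [-0.01, -0.183, -0.069], "dr": [0, -0.15, -0.2]}, {"xyz": [-0.01, -0.229, -0.086], "dr": [0, -0.15, -0.2]}, {"xyz": [-0.003, -0.26, -0.097], "dr": [0, -0.15, -0.2]}, {"xyz": [0, -0.2743, -0.1029], "dr": [0, -0.15, -0.2]}, {"xyz": [0, -0.2743, -0.1029], "dr": [0, -0.15, -0.2]}, {"xyz": [0, -0.2743, -0.1029], "dr": [0, -0.15, -0.2]}, {"xyz": [0, -0.2743, -0.1029], "dr": [0, -0.15, -0.2]}])

```text
time_s: 4.55
eef_pos: [0.5463, 0.029, 0.1684]
tcp_rot: [-0.701, -0.09, 0.702, -0.09]
wrist_force: [0.4, 0.6, -1.0]
gripper_width: 0.0471
```

```bash
python3 - <<'E'
from h import *
plan([.5471,.0298,.15])
p=robot.state()["eef_pos"]; z=p[2]
s=imaging.camera("scene")[:,:,::-1].copy()
cv2.imwrite("pics/a3full.png",s)
C=[(circ(p[0],p[1],z+.016,.024),(0,0,255)),(circ(p[0],p[1],z-.009,.024),(0,255,0)),(circ(.5471,.0298,.132,.006),(255,0,0))]
a=overlay(s,"scene",350,220,40,400,[]);b=overlay(s,"scene",350,220,40,400,C)
cv2.imwrite("pics/a3.png",np.hstack([a,b]))
E
```

```text
t 4.55 tcp [0.5463 0.029  0.1684] jaw -75.37 j6 1.258 F [ 0.4  0.6 -1. ] w 0.0471
shift [ 0.0184 -0.0006 -0.0011] dr [0.   0.13 0.09] toolaxes [[-0.003, 0.253, -0.968], [0.001, -0.968, -0.253], [-1.0, -0.001, 0.002]]
```

View pics/a3.png

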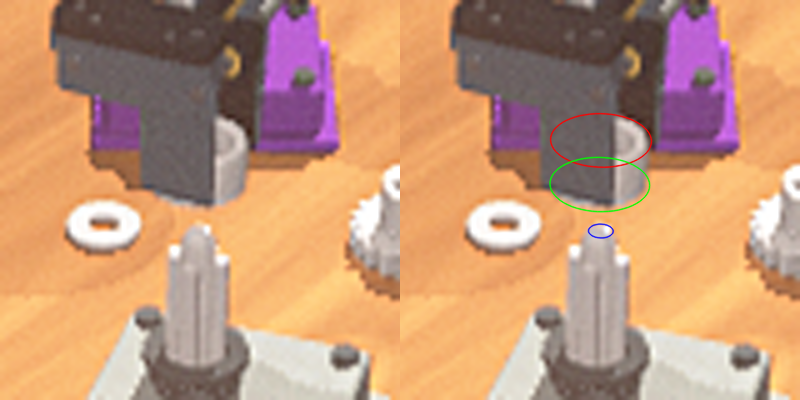

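>>> jog_arm(increments=[{"xyz": [0, -0.0006, -0.0011], "dr": [0, 0.13, 0]}, {"xyz": [0.012, -0.0006, -0.0011], "dr": [0, 0.13, 0]}, {"xyz": [0.024, -0.0006, -0.0011], "dr": [0, 0.13, 0]}, {"xyz": [0.036, -0.0006, -0.0011], "dr": [0, 0.13, 0]}, {"xyz": [0.048, -0.0006, -0.0011], "dr": [0, 0.13, 0]}, {"xyz": [0.055, -0.0006, -0.0011], "dr": [0, 0.13, 0]}, {"xyz": [0.055, -0.0006, -0.0011], "dr": [0, 0.13, 0]}])

```text
time_s: 5.3
eef_pos: [0.5468, 0.0298, 0.1123]
tcp_rot: [-0.701, -0.091, 0.702, -0.089]
wrist_force: [0.8, -1.0, -2.6]
gripper_width: 0.0475
```

>>> jog_arm(increments=[{"xyz": [0.012, 0, 0], "dr": [0, 0, 0]}, {"xyz": [0.024, 0, 0], "dr": [0, 0, 0]}, {"xyz": [0.034, 0, 0], "dr": [0, 0, 0]}, {"xyz": [0.038, 0, 0], "dr": [0, 0, 0]}, {"xyz": [0.0395, 0, 0], "dr": [0, 0, 0]}, {"xyz": [0.0395, 0, 0], "dr": [0, 0, 0]}])

```text
time_s: 5.9
eef_pos: [0.5468, 0.0298, 0.0727]
tcp_rot: [-0.701, -0.09, 0.702, -0.089]
wrist_force: [1.3, -2.9, -2.4]
gripper_width: 0.0472
```

```bash
python3 - <<'E'
from h import *
plan([.5471,.0298,.0715])
s=imaging.camera("scene")[:,:,::-1].copy()
cv2.imwrite("pics/a4.png",overlay(s,"scene",354,240,40,600,[]))
E
```

```text
t 5.9 tcp [0.5468 0.0298 0.0727] jaw -75.39 j6 1.259 F [ 1.3 -2.9 -2.4] w 0.0472
shift [ 0.0012  0.0001 -0.0003] dr [0.   0.07 0.1 ] toolaxes [[-0.002, 0.252, -0.968], [0.001, -0.968, -0.252], [-1.0, -0.002, 0.001]]
```

View pics/a4.png

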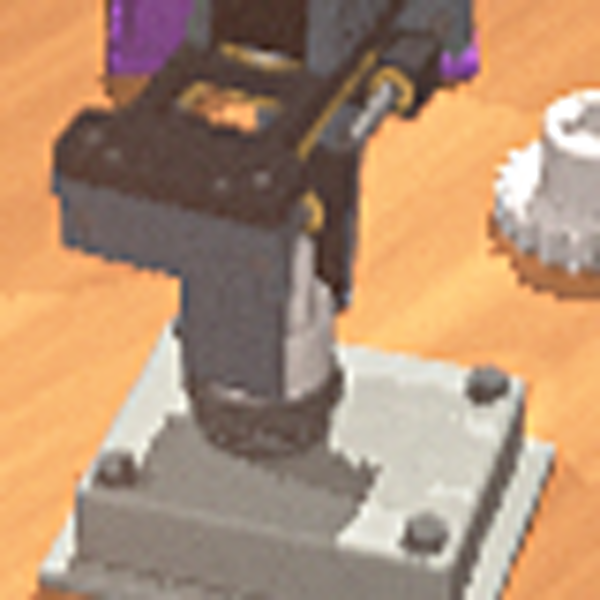

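The sleeve at crop (300,370) is round the shaft, just above the dark collar. I'll lower until it touches, then open the jaws.

>>> jog_arm(increments=[{"xyz": [0.001, 0, 0], "dr": [0, 0, 0]}, {"xyz": [0.002, 0, 0], "dr": [0, 0, 0]}, {"xyz": [0.002, 0, 0], "dr": [0, 0, 0]}])

```text
time_s: 6.25
eef_pos: [0.547, 0.0299, 0.0712]
tcp_rot: [-0.701, -0.09, 0.702, -0.089]
wrist_force: [1.0, -1.3, 6.6]
gripper_width: 0.0475
```

>>> jog_arm(increments=[{"xyz": [0, 0, 0], "dr": [0, 0, 0]}, {"xyz": [0, 0, 0], "dr": [0, 0, 0]}, {"xyz": [0, 0, 0], "dr": [0, 0, 0]}, {"xyz": [0, 0, 0], "dr": [0, 0, 0]}], grip=0.075)

```text
time_s: 6.65
eef_pos: [0.5468, 0.0299, 0.0711]
tcp_rot: [-0.701, -0.091, 0.702, -0.089]
wrist_force: [-0.1, 0.7, -0.2]
gripper_width: 0.0744
```

>>> jog_arm(increments=[{"xyz": [-0.02, 0, 0], "dr": [0, 0, 0]}, {"xyz": [-0.05, 0, 0], "dr": [0, 0, 0]}, {"xyz": [-0.09, 0, 0], "dr": [0, 0, 0]}, {"xyz": [-0.12, 0, 0], "dr": [0, 0, 0]}, {"xyz": [-0.12, 0, 0], "dr": [0, 0, 0]}])

```text
time_s: 7.15
eef_pos: [0.549, 0.0297, 0.195]
tcp_rot: [0.703, 0.09, -0.699, 0.09]
wrist_force: [-0.1, -0.3, -1.0]
gripper_width: 0.0751
```

```bash
python3 - <<'E'
from h import *
plan([.5353,.252,.12],-75.4)
s=imaging.camera("scene")[:,:,::-1].copy()
bx,by=.5471,.0298
cv2.imwrite("pics/a5.png",np.hstack([overlay(s,"scene",354,250,35,400,[]),overlay(s,"scene",354,250,35,400,[(circ(bx,by,.087,.024),(0,0,255)),(circ(bx,by,.062,.024),(0,255,0))])]))
E
```

```text
t 7.15 tcp [0.549  0.0297 0.195 ] jaw -75.38 j6 1.259 F [-0.1 -0.3 -1. ] w 0.0751
shift [ 0.0752 -0.2186 -0.0425] dr [ 0.02 -0.31 -0.01] toolaxes [[0.005, 0.252, -0.968], [0.001, -0.968, -0.252], [-1.0, 0.0, -0.005]]
```

View pics/a5.png

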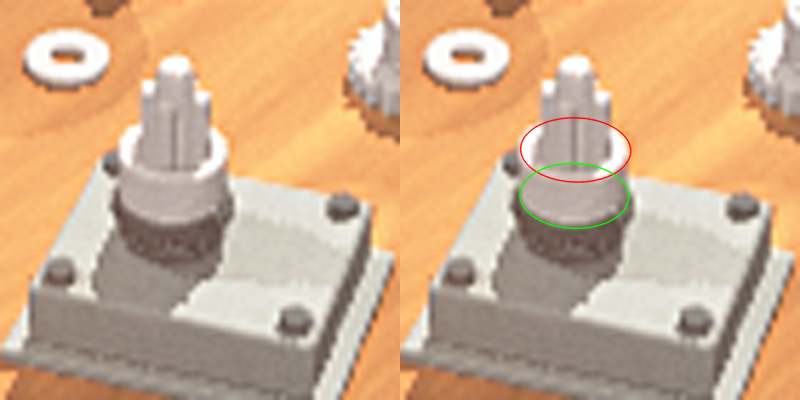

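The sleeve sits upright on the collar; both ring overlays match it at crop (575,150) and (575,195). Now the gear.

>>> jog_arm(increments=[{"xyz": [0, -0.048, -0.0095], "dr": [0, -0.3, 0]}, {"xyz": [0, -0.096, -0.019], "dr": [0, -0.3, 0]}, {"xyz": [0.01, -0.144, -0.028], "dr": [0, -0.3, 0]}, {"xyz": [0.03, -0.185, -0.036], "dr": [0, -0.3, 0]}, {"xyz": [0.06, -0.21, -0.041], "dr": [0, -0.3, 0]}, {"xyz": [0.095, -0.2186, -0.0425], "dr": [0, -0.3, 0]}, {"xyz": [0.095, -0.2186, -0.0425], "dr": [0, -0.3, 0]}, {"xyz": [0.095, -0.2186, -0.0425], "dr": [0, -0.3, 0]}, {"xyz": [0.095, -0.2186, -0.0425], "dr": [0, -0.3, 0]}])

```text
time_s: 8.1
eef_pos: [0.5349, 0.2515, 0.0994]
tcp_rot: [-0.701, -0.09, 0.702, -0.089]
wrist_force: [-0.1, 0.2, -0.5]
gripper_width: 0.0745
```

```bash
python3 - <<'E'
from h import *
plan([.5353,.252,.019],-75.4)
E
```

```text
t 8.1 tcp [0.5349 0.2515 0.0994] jaw -75.43 j6 1.654 F [-0.1  0.2 -0.5] w 0.0745
shift [ 0.0804 -0.0003 -0.0006] dr [-0.03  0.06  0.04] toolaxes [[-0.001, 0.252, -0.968], [0.0, -0.968, -0.252], [-1.0, -0.001, 0.001]]
```

>>> jog_arm(increments=[{"xyz": [0.03, -0.0003, -0.0006], "dr": [0, 0, 0]}, {"xyz": [0.055, -0.0003, -0.0006], "dr": [0, 0, 0]}, {"xyz": [0.075, -0.0003, -0.0006], "dr": [0, 0, 0]}, {"xyz": [0.08, -0.0003, -0.0006], "dr": [0, 0, 0]}, {"xyz": [0.0804, -0.0003, -0.0006], "dr": [0, 0, 0]}, {"xyz": [0.0804, -0.0003, -0.0006], "dr": [0, 0, 0]}])

```text
time_s: 8.7
eef_pos: [0.5363, 0.252, 0.0205]
tcp_rot: [0.702, 0.09, -0.701, 0.089]
wrist_force: [0.5, 0.4, -0.5]
gripper_width: 0.0752
```

>>> jog_arm(increments=[{"xyz": [0, 0, 0], "dr": [0, 0, 0]}, {"xyz": [0, 0, 0], "dr": [0, 0, 0]}, {"xyz": [0, 0, 0], "dr": [0, 0, 0]}, {"xyz": [0, 0, 0], "dr": [0, 0, 0]}, {"xyz": [0, 0, 0], "dr": [0, 0, 0]}, {"xyz": [0, 0, 0], "dr": [0, 0, 0]}, {"xyz": [0, 0, 0], "dr": [0, 0, 0]}], grip=0.036, squeeze=40)

```text
time_s: 9.4
eef_pos: [0.5364, 0.252, 0.0207]
tcp_rot: [0.702, 0.09, -0.701, 0.089]
wrist_force: [-0.3, -0.8, 6.4]
gripper_width: 0.0433
```

```bash
python3 - <<'E'
from h import *
plan([.5353,.252,.019],-75.4)
E
```

```text
t 9.4 tcp [0.5364 0.252  0.0207] jaw -75.45 j6 1.654 F [-0.3 -0.8  6.4] w 0.0433
shift [ 0.0017 -0.0003  0.0011] dr [-0.05 -0.07  0.04] toolaxes [[0.001, 0.251, -0.968], [0.001, -0.968, -0.251], [-1.0, -0.001, -0.001]]
```

>>> jog_arm(increments=[{"xyz": [-0.02, 0, 0], "dr": [0, 0, 0]}, {"xyz": [-0.06, 0, 0], "dr": [0, 0, 0]}, {"xyz": [-0.11, 0, 0], "dr": [0, 0, 0]}, {"xyz": [-0.15, 0, 0], "dr": [0, 0, 0]}, {"xyz": [-0.165, 0, 0], "dr": [0, 0, 0]}, {"xyz": [-0.165, 0, 0], "dr": [0, 0, 0]}])

```text
time_s: 10.0
eef_pos: [0.5372, 0.2522, 0.1878]
tcp_rot: [0.703, 0.09, -0.7, 0.089]
wrist_force: [-0.1, -0.4, -4.9]
gripper_width: 0.0432
```

```bash
python3 - <<'E'
from h import *
plan([.5471,.0298,.185],-105.25)
s=imaging.camera("scene")[:,:,::-1].copy(); cv2.imwrite("pics/a6.png",s[90:330,240:560])
E
```

```text
t 10.0 tcp [0.5372 0.2522 0.1878] jaw -75.45 j6 1.654 F [-0.1 -0.4 -4.9] w 0.0432
shift [0.0023 0.2178 0.0463] dr [29.8  -0.25  0.13] toolaxes [[0.004, 0.251, -0.968], [0.002, -0.968, -0.251], [-1.0, -0.001, -0.005]]
```

View pics/a6.png

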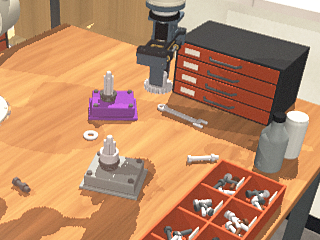

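The gear is lifted at crop (158,80) and the wrist carries about 4.5 N. I'll move it over the shaft and turn it −29.8°.

>>> jog_arm(increments=[{"xyz": [0, 0.04, 0.0085], "dr": [6, 0, 0]}, {"xyz": [0, 0.08, 0.017], "dr": [12, 0, 0]}, {"xyz": [0, 0.12, 0.0255], "dr": [18, -0.1, 0.1]}, {"xyz": [0, 0.16, 0.034], "dr": [24, -0.2, 0.1]}, {"xyz": [0, 0.195, 0.042], "dr": [29.8, -0.25, 0.13]}, {"xyz": [0.001, 0.212, 0.045], "dr": [29.8, -0.25, 0.13]}, {"xyz": [0.002, 0.2178, 0.0463], "dr": [29.8, -0.25, 0.13]}, {"xyz": [0.002, 0.2178, 0.0463], "dr": [29.8, -0.25, 0.13]}, {"xyz": [0.002, 0.2178, 0.0463], "dr": [29.8, -0.25, 0.13]}, {"xyz": [0.002, 0.2178, 0.0463], "dr": [29.8, -0.25, 0.13]}])

```text
time_s: 11.05
eef_pos: [0.546, 0.0304, 0.1832]
tcp_rot: [-0.7, 0.094, 0.702, 0.093]
wrist_force: [-0.2, -0.4, -4.0]
gripper_width: 0.0432
```

```bash
python3 - <<'E'
from h import *
plan([.5471,.0298,.165],-105.25)
p=robot.state()["eef_pos"]
s=imaging.camera("scene")[:,:,::-1].copy(); t=imaging.camera("top")[:,:,::-1].copy()
cv2.imwrite("pics/a7t.png",t)
z=p[2]-.0205
C=[(circ(p[0],p[1],z,.038),(0,255,0)),(circ(p[0],p[1],z+.016,.038),(0,0,255)),(circ(.5471,.0298,.132,.006),(255,0,0))]
cv2.imwrite("pics/a7.png",np.hstack([overlay(s,"scene",350,220,35,400,[]),overlay(s,"scene",350,220,35,400,C)]))
E
```

```text
t 11.05 tcp [0.546  0.0304 0.1832] jaw -105.17 j6 1.783 F [-0.2 -0.4 -4. ] w 0.0432
shift [ 0.0182  0.0003 -0.0013] dr [ 0.08  0.17 -0.09] toolaxes [[-0.003, -0.262, -0.965], [-0.001, -0.965, 0.262], [-1.0, 0.002, 0.003]]
```

View pics/a7.png

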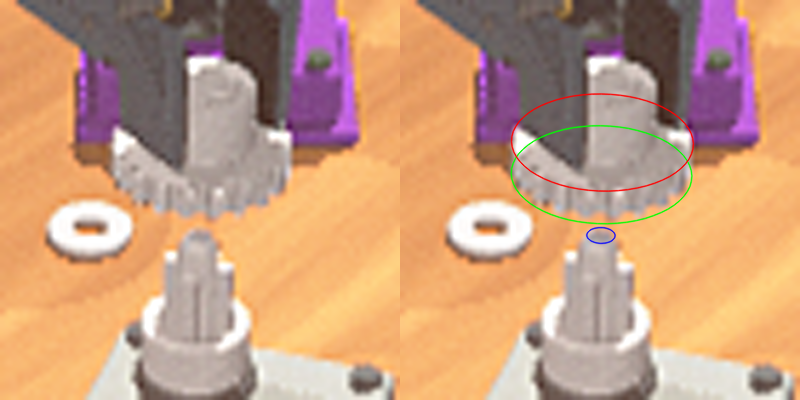

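>>> jog_arm(increments=[{"xyz": [0.003, 0.0003, -0.001], "dr": [0, 0.17, -0.1]}, {"xyz": [0.012, 0.0003, -0.001], "dr": [0, 0.17, -0.1]}, {"xyz": [0.021, 0.0003, -0.001], "dr": [0, 0.17, -0.1]}, {"xyz": [0.03, 0.0003, -0.001], "dr": [0, 0.17, -0.1]}, {"xyz": [0.037, 0.0003, -0.001], "dr": [0, 0.17, -0.1]}, {"xyz": [0.037, 0.0003, -0.001], "dr": [0, 0.17, -0.1]}, {"xyz": [0.037, 0.0003, -0.001], "dr": [0, 0.17, -0.1]}])

```text
time_s: 11.85
eef_pos: [0.5469, 0.0296, 0.1463]
tcp_rot: [0.701, -0.093, -0.701, -0.093]
wrist_force: [0.2, -0.0, -3.7]
gripper_width: 0.0435
```

```bash
python3 - <<'E'
from h import *
plan([.5468,.0298,.12],-105.25)
print(robot.state()["ft_torque"])
E
```

```text
t 11.85 tcp [0.5469 0.0296 0.1463] jaw -105.18 j6 1.781 F [ 0.2 -0.  -3.7] w 0.0435
shift [ 0.0263 -0.0001  0.0002] dr [ 0.07 -0.01  0.01] toolaxes [[0.0, -0.262, -0.965], [0.0, -0.965, 0.262], [-1.0, -0.0, -0.0]]
[ 0.01252107 -0.05527155  0.03438424]
```

Underside is about 126 mm, the nose is in the bore, and there's no side force. Next I'll go down past the spline ends at 118 mm in small steps, to an underside of about 113 mm.

>>> jog_arm(increments=[{"xyz": [0.004, 0, 0], "dr": [0, 0, 0]}, {"xyz": [0.007, 0, 0], "dr": [0, 0, 0]}, {"xyz": [0.009, 0, 0], "dr": [0, 0, 0]}, {"xyz": [0.01, 0, 0], "dr": [0, 0, 0]}, {"xyz": [0.011, 0, 0], "dr": [0, 0, 0]}, {"xyz": [0.012, 0, 0], "dr": [0, 0, 0]}])

```text
time_s: 12.45
eef_pos: [0.5472, 0.0294, 0.1344]
tcp_rot: [0.701, -0.093, -0.701, -0.093]
wrist_force: [1.4, -4.7, -0.6]
gripper_width: 0.0435
```

```bash
python3 - <<'E'
from h import *
plan([.5468,.0298,.1075],-105.25)
print(robot.state()["ft_torque"])
E
```

```text
t 12.45 tcp [0.5472 0.0294 0.1344] jaw -105.18 j6 1.781 F [ 1.4 -4.7 -0.6] w 0.0435
shift [ 0.0269 -0.0003  0.0006] dr [ 0.07 -0.06 -0.  ] toolaxes [[0.001, -0.262, -0.965], [-0.0, -0.965, 0.262], [-1.0, 0.0, -0.001]]
[-1.08975529 -0.24096271  0.04620506]
```

Underside is about 114 mm with no vertical resistance, so the splines have meshed. There's a small −y side push, so I'll ease the arm that way and keep going down.

>>> jog_arm(increments=[{"xyz": [0.002, 0.0006, 0], "dr": [0, 0, 0]}, {"xyz": [0.006, 0.0006, 0], "dr": [0, 0, 0]}, {"xyz": [0.011, 0.0006, 0], "dr": [0, 0, 0]}, {"xyz": [0.016, 0.0006, 0], "dr": [0, 0, 0]}, {"xyz": [0.02, 0.0006, 0], "dr": [0, 0, 0]}, {"xyz": [0.023, 0.0006, 0], "dr": [0, 0, 0]}, {"xyz": [0.023, 0.0006, 0], "dr": [0, 0, 0]}])

```text
time_s: 13.15
eef_pos: [0.5469, 0.0288, 0.1109]
tcp_rot: [0.701, -0.093, -0.701, -0.093]
wrist_force: [2.1, -3.9, -6.8]
gripper_width: 0.0433
```

```bash
python3 - <<'E'
from h import *
plan([.5468,.0298,.1075],-105.25)
print(robot.state()["ft_torque"])
s=imaging.camera("scene")[:,:,::-1].copy()
cv2.imwrite("pics/a8.png",overlay(s,"scene",354,240,40,600,[]))
E
```

```text
t 13.15 tcp [0.5469 0.0288 0.1109] jaw -105.18 j6 1.78 F [ 2.1 -3.9 -6.8] w 0.0433
shift [ 0.0034 -0.001   0.0004] dr [ 0.07 -0.02 -0.02] toolaxes [[0.0, -0.262, -0.965], [-0.0, -0.965, 0.262], [-1.0, 0.0, -0.0]]
[-0.73242694 -0.33504004  0.0898829 ]
```

View pics/a8.png

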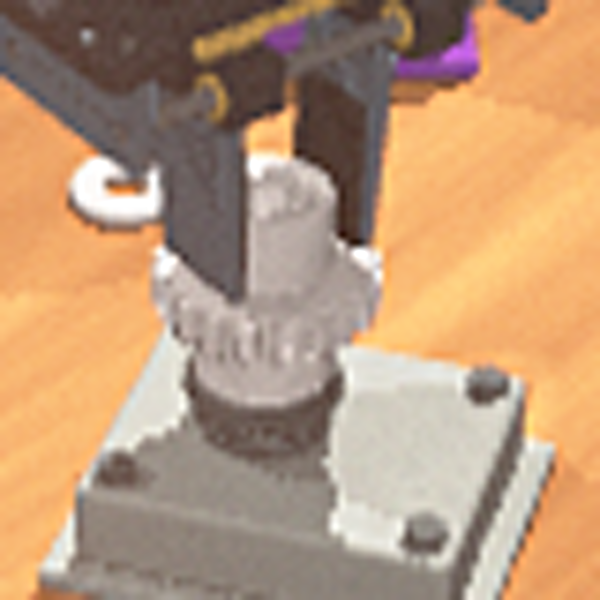

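The gear is on the splines just above the sleeve, with the disc at crop (265,320). I'll squeeze harder and press down in steps.

>>> jog_arm(increments=[{"xyz": [0, 0.0004, 0], "dr": [0, 0, 0]}, {"xyz": [0.002, 0.0004, 0], "dr": [0, 0, 0]}, {"xyz": [0.004, 0.0004, 0], "dr": [0, 0, 0]}, {"xyz": [0.006, 0.0004, 0], "dr": [0, 0, 0]}, {"xyz": [0.008, 0.0004, 0], "dr": [0, 0, 0]}, {"xyz": [0.008, 0.0004, 0], "dr": [0, 0, 0]}], squeeze=60)

```text
time_s: 13.8
eef_pos: [0.5469, 0.0285, 0.1033]
tcp_rot: [0.701, -0.093, -0.701, -0.093]
wrist_force: [-2.1, -1.0, 5.3]
gripper_width: 0.0431
```

>>> jog_arm(increments=[{"xyz": [0.001, 0, 0], "dr": [0, 0, 0]}, {"xyz": [0.002, 0, 0], "dr": [0, 0, 0]}, {"xyz": [0.003, 0, 0], "dr": [0, 0, 0]}, {"xyz": [0.003, 0, 0], "dr": [0, 0, 0]}])

```text
time_s: 14.2
eef_pos: [0.547, 0.0285, 0.1008]
tcp_rot: [0.701, -0.093, -0.7, -0.093]
wrist_force: [-3.6, -2.2, 10.3]
gripper_width: 0.0432
```

>>> jog_arm(increments=[{"xyz": [0.001, 0, 0], "dr": [0, 0, 0]}, {"xyz": [0.0015, 0, 0], "dr": [0, 0, 0]}, {"xyz": [0.0015, 0, 0], "dr": [0, 0, 0]}])

```text
time_s: 14.5
eef_pos: [0.547, 0.0285, 0.0998]
tcp_rot: [0.702, -0.093, -0.7, -0.093]
wrist_force: [-2.3, -2.1, 10.9]
gripper_width: 0.0429
```

>>> jog_arm(increments=[{"xyz": [0.001, 0, 0], "dr": [0, 0, 0]}, {"xyz": [0.002, 0, 0], "dr": [0, 0, 0]}, {"xyz": [0.002, 0, 0], "dr": [0, 0, 0]}, {"xyz": [0.002, 0, 0], "dr": [0, 0, 0]}])

```text
time_s: 14.9
eef_pos: [0.5473, 0.0285, 0.0994]
tcp_rot: [0.702, -0.093, -0.7, -0.093]
wrist_force: [-7.8, -2.0, 30.5]
gripper_width: 0.0433
```

```bash
python3 - <<'E'
from h import *
plan([.5471,.0298,.0995],-105.25)
s=imaging.camera("scene")[:,:,::-1].copy()
bx,by=.5471,.0298
C=[(circ(bx,by,.123,.022),(0,0,255)),(circ(bx,by,.054,.027),(0,255,0)),(circ(bx,by,.079,.024),(255,0,0))]
cv2.imwrite("pics/a9.png",np.hstack([overlay(s,"scene",350,245,30,400,[]),overlay(s,"scene",350,245,30,400,C)]))
E
```

```text
t 14.9 tcp [0.5473 0.0285 0.0994] jaw -105.16 j6 1.779 F [-7.8 -2.  30.5] w 0.0433
shift [-0.0001 -0.0012  0.0005] dr [ 0.09 -0.19  0.02] toolaxes [[0.003, -0.262, -0.965], [-0.001, -0.965, 0.262], [-1.0, -0.0, -0.003]]
```

View pics/a9.png

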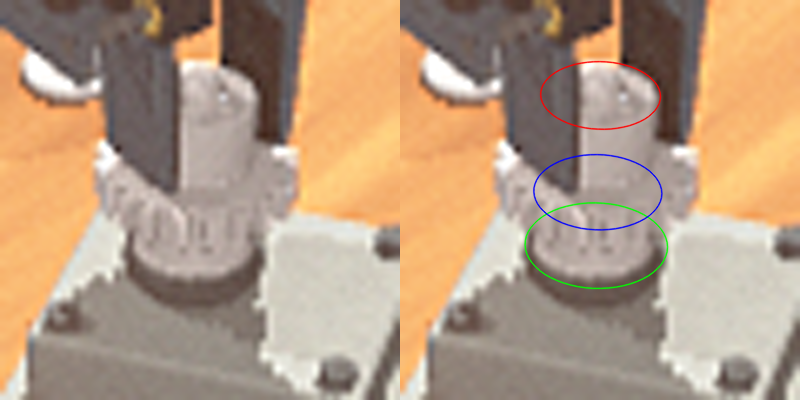

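The force jumped to 30 N at TCP 99.4 mm, which puts the underside at about 79 mm. The collar and hub-top overlays for "fully down" match, so it's on the hard stop. I'll check that this holds and that the bench is undisturbed.

```bash
python3 - <<'E'
from h import *
s=imaging.camera("scene")[:,:,::-1].copy(); t=imaging.camera("top")[:,:,::-1].copy()
st=robot.state(); print(st["time_s"],st["eef_pos"].round(4),st["wrist_force"].round(1),st["gripper_width"])
cv2.imwrite("pics/b1.png",s); cv2.imwrite("pics/b2.png",t)
E
```

```text
15.05 [0.5473 0.0285 0.0995] [-7.7 -3.1 31.8] 0.04311682505899244
```

View pics/b1.png

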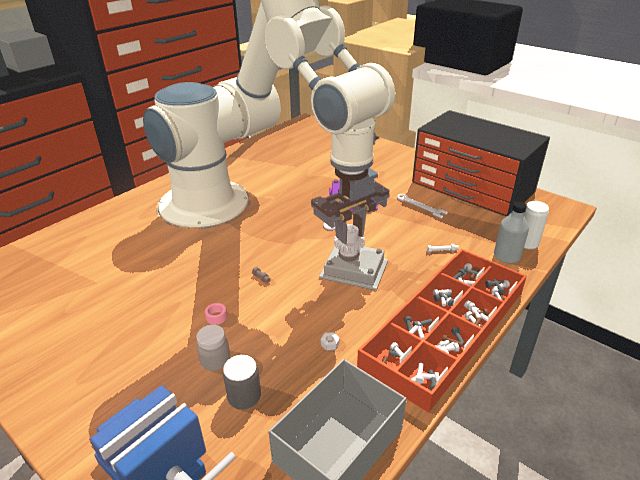

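The force is steady at about 32 N. The bolts, nut, jar, can, pink ring and wrench are all where they were, and the gear is at (347,240). I'm handing in.

```bash
python3 - <<'E'
from plant import robot
print(robot.finish_job()); st=robot.state(); print(st["time_s"],st["eef_pos"].round(4),st["wrist_force"].round(1))
E
```

```text
the job is handed in; nothing more can be done
None
the job is handed in; nothing more can be done
```

I put the steel sleeve over the grey gearbox's shaft, seated it on the collar and let go of it. I then gripped the gear by its hub and turned it about −30° so the splines meshed. I slid it down onto the sleeve, pressed the collar to its stop, and handed in at about 15 s while still gripping and pressing.

**Last checks:**
- **Collar down:** the tool tip was at 99.5 mm, which puts the gear's underside at about 79 mm, the fully-down height. The camera overlays for collar and hub top matched that too.
- **Press force:** it jumped from 11 N to about 31 N over the last 0.4 mm and held there, against a spring force of about 17 N. About 8 N of side force remained.
- **Bench:** in the last scene picture the bolts, nut, jar, can, wrench and pink ring looked unmoved. The arm mostly hid the washer and the purple gearbox, but it never went near them.
- **Not checked:** the state could not be read after hand-in, so the final second is unconfirmed. I saved a last overhead picture but did not look at it.

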